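# Unlock the child-resistant cap of the square reagent bottle

## Task

Unlock the child-resistant cap of the square bottle: press the cap down and, keeping it pressed, turn it anticlockwise (seen from above) past its ratchet, then let go so that it springs back up unlocked. Leave the cap of the round bottle locked.

Things in the scene. Friction and masses are not known exactly. Their poses are not given: they have to be found in the camera images.
- square_cap_center (a point): Centre (on the axis, half-way up) of the white, grey-topped cap to unlock: an upright cylinder, 44 mm across, 34 mm tall, centre 120 mm above the table at rest; z is up, x along the raised rib on top. It sits on the neck (33 mm across) of the amber bottle with the SQUARE body (84 mm wide, flat shoulder 40 mm below this point), clamped in a heavy square holder (112 mm). Grip it across at any yaw.
- square_cap_press (a joint): How far this cap is pressed straight down, in m: 0 = up (rest), 0.008 = fully down on its stop. A spring pushes it up with 4 N at rest and 10.4 N fully down; let go, it springs back up. Gripped firmly (about 45 N) it is pushed down by moving the gripper down 7 to 8 mm.
- square_cap_turn (a joint): Turn of this cap in rad, growing anticlockwise seen from above; starts at 0 to 0.1 (locked), end stop 1.3. Ratchet teeth stop it at about 0.23 unless it is pressed more than 4.5 mm; pressed, it turns easily (under 0.1 N m). From about 0.68 it is past them and, let go, springs up and cannot turn back. Turning 60 to 65 degrees from the start is right, in one grasp.
- round_cap_turn (a joint): Turn of the look-alike cap, same meaning; stays locked. It is the same cap at the same height on the amber bottle with the ROUND body (84 mm across) in a round holder, 160 mm or more away. The third place holds a loose amber jar, 58 mm across, 105 mm tall, plain lid. All else standing among them is under 80 mm tall.

How it is judged:
On the way:
1. the square bottle's cap is pressed down more than 4.5 mm while still on the locked side of its ratchet (value of joint square_cap_press above 0.0045 m and value of joint square_cap_turn below 0.45 rad), for 0.02 s.
At the end, for the whole second after the job is handed in: the square bottle's cap is turned anticlockwise past its ratchet (joint above 0.65 rad), is at rest and has sprung back up to within 2 mm of its resting height; the round bottle's cap is still locked (below 0.4 rad) (value of joint square_cap_turn above 0.65 rad and value of joint square_cap_press below 0.002 m and velocity of joint square_cap_turn between -0.1 and 0.1 rad/s and value of joint round_cap_turn below 0.4 rad); the robot touches nothing.
It fails at once if the round bottle's cap is turned past its ratchet (value of joint round_cap_turn above 0.4 rad).
It also fails if it takes over 32 s, if anything falls off the work surface, if the arm or the gripper's body presses on something with over 40 N, if the wrist force passes 120 N, or if a joint passes its speed limit or range.

## Robot

A 6-joint arm with a two-finger parallel gripper is mounted at the origin on the work surface. World frame = base frame: x ahead of the robot, y to its left, z up, the work surface at z = 0. Lengths are in m, angles in rad, forces in N, time in s.
With the tool pointing down it reaches from about 0.375 to 0.9 m from the base axis. Payload 3.1 kg.
Tool frame: the origin (TCP) lies at the very end of the fingers, on their centre line; the grasp point (between the pads) lies 19 mm behind it (manip.pinch_z is the distance from the TCP to the grasp point, in m); z points along the fingers, y is the direction in which the jaws open and shut (so a half turn about z gives the same grasp; the last joint's range is limited). The gripper opens to 85 mm and grips with 20 to 120 N. Pads are 22 mm wide; open, the fingers measure 114 mm over their backs; the gripper's body (76 mm by 85 mm) begins 54 mm behind the grasp point. The pads swing forward as they close: fully open they stand 13 mm farther back than shut.
Start: joints at [-1.381, 0.527, 1.433, -0, 1.181, -0.178], TCP at [0.225, -0.583, 0.231] pointing down, gripper open.
Joint ranges: [-3.08, 3.08], [-0.75, 2.2], [0.22, 2.44], [-1.43, 4.57], [0, 2.65], [-2.85, 2.85]. Speed limits (rad/s): [2.79, 2.79, 3.14, 3.14, 3.14, 3.14].

## Interface

Orientations are given as a unit quaternion [x, y, z, w].
In Python, from station import manip gives the robot as it stands.
- The arm moves only by the tool drive_tool, never from a script. Its argument "increments" is a list of rows, each a list of 7 numbers: the closure in counts, from 0 (fully open) to 255 (shut), then the shift along the tool's x, y, z in cm, then the turn, a rotation vector about the tool's x, y, z in rad. A call has 1 to 20 rows; each row is the pose to reach, as a shift and turn from the pose commanded when the call began, along the tool's axes at that moment; what a row does not reach only later rows make up. A row lasts 1/10 s, in which the tool goes at most 50 mm and 8.59 degrees, less where a joint would pass 70% of its speed; a pose out of reach is approached as far as the arm can. A call with a gripper value outside its range is refused whole. The fingers move at their own pace and stop on an object; "force" is the grip in N (left out, the last holds). Time passes only in rows, so rows that repeat a pose let the fingers close. It gives the time, the measured TCP pose, the force and the opening at its end, in the units of the state.
- manip.sense(): the state, without advancing time (a new reading comes with each control period).
- manip.snapshot(name): name is "side" or "top"; returns the picture (400x640x3 uint8, red, green, blue); there is no depth.
- manip.camera_model(name): a dict with "mtx" (3x3 intrinsics, pixels), "cam_to_world" (4x4, takes a point from camera to world coordinates). Camera axes: x right, y down, z forward; pixel columns grow to the right and rows downward; lengths in m; the calibration is good to about 2 mm. A picture is of the moment at which its call begins. camera_model takes no time and is no camera call.
- manip.sign_off(): hands the job in, once; it reports no verdict.
The state is a dict: "t": time; "q": joint angles; "qd": joint speeds; "tau": joint torques, N m; "tcp_pos": TCP position; "tool_rot": TCP orientation; "force": force on the tool from outside, world axes, zero at the start; "ft_torque": the same for the moment, N m; "finger_gap": opening from 0.0 (shut) to 1.0 (fully open).
Only numpy, scipy, OpenCV 4.12 (cv2) and the standard library are available. Lean on these libraries where they do the work, as an engineer would, in place of code of your own. Each camera call takes 0.05 s, during which the arm holds its last target. There are 200 camera calls.

## Working session

There is one attempt and no reset: what is moved stays moved. The work goes in short steps, Python scripts to look and compute and a tool call to move; the robot and the scene stay as the last step left them, time stands still between calls to the robot, and variables do not carry over. Pictures are saved under pics/ and viewed, about 8 in all and at most 12, crops included, and the job is handed in when it is done.

Besides the shell and the picture viewer there is one more tool, called after "Call:" as name(argument=value, ...), one argument or row to a line, values as JSON. drive_tool: Moves the arm, as the interface text tells. Its arguments: {"type":"object","properties":{"increments":{"type":"array","items":{"type":"array","items":{"type":"number"}}},"force":{"type":"number"}},"required":["increments"]}

```bash
mkdir -p pics; python3 - <<'E'
from station import manip
import cv2,numpy as np
for n in("top","side"):
    im=manip.snapshot(n); cv2.imwrite(f"pics/{n}1.png",im[:,:,::-1])
    c=manip.camera_model(n); print(n,np.round(c["mtx"],1).tolist(),np.round(c["cam_to_world"],4).tolist())
s=manip.sense(); print(s["t"],s["tcp_pos"],s["tool_rot"],s["q"])
E
```

```text
top [[428.8, 0.0, 314.5], [0.0, 428.8, 199.5], [0.0, 0.0, 1.0]] [[0.0143, -0.9904, 0.1378, 0.4128], [-0.9995, -0.0181, -0.0263, 0.0132], [0.0285, -0.1374, -0.9901, 0.9388], [0.0, 0.0, 0.0, 1.0]]
side [[421.7, 0.0, 316.9], [0.0, 421.7, 194.7], [0.0, 0.0, 1.0]] [[-0.8208, -0.4323, 0.3733, 0.2461], [-0.5712, 0.6176, -0.5407, 0.4354], [0.0032, -0.6571, -0.7538, 0.7347], [0.0, 0.0, 0.0, 1.0]]
0.1 [ 0.22522335 -0.58231912  0.23042605] [ 9.83043980e-01  1.83367318e-01  1.01142895e-06 -9.79444374e-04] [-1.38048690e+00  5.28378546e-01  1.43378089e+00  1.46761263e-05
  1.18139206e+00 -1.78517860e-01]
```

View pics/top1.png

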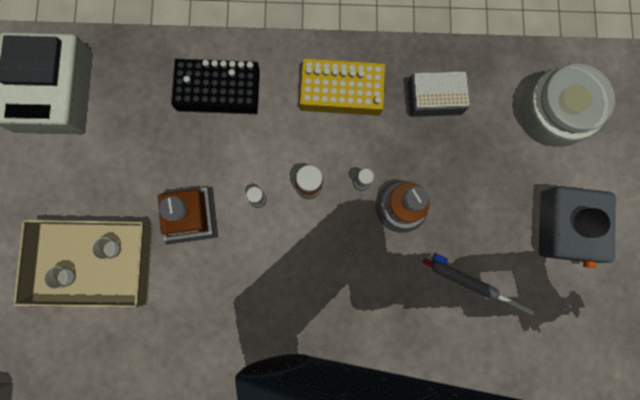

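View pics/side1.png

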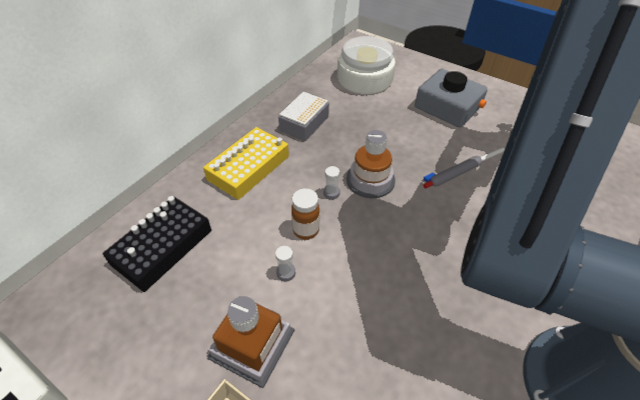

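Top view: the square bottle's grey cap is at about (173,208) and the round one's at (416,197). Side view: the square cap is at about (243,313). I'll enlarge both views of the square cap.

```bash
python3 - <<'E'
import cv2,numpy as np
a=cv2.imread("pics/top1.png")[180:245,145:220]; b=cv2.imread("pics/side1.png")[285:350,208:283]
f=lambda i:cv2.resize(i,(400,int(65*400/75)),interpolation=cv2.INTER_CUBIC)
o=np.hstack([f(a),f(b)])
for k in range(0,75,10):
  for x in(0,400):
    u=int(k*16/3)+x; cv2.line(o,(u,0),(u,6),(0,255,0),1)
    cv2.line(o,(x,int(k*16/3)),(x+6,int(k*16/3)),(0,255,0),1)
cv2.imwrite("pics/crop1.png",o)
E
```

```text
(no output)
```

View pics/crop1.png

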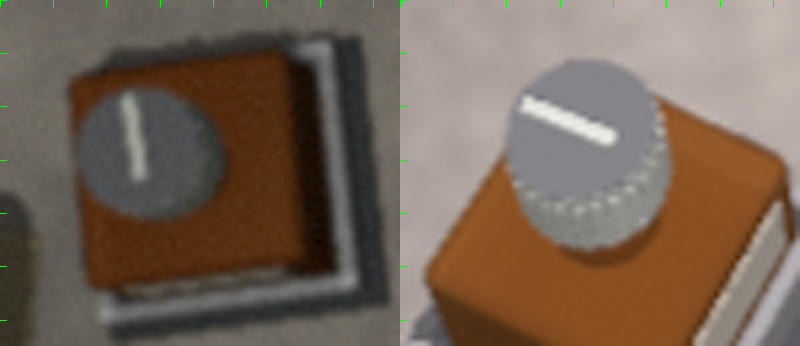

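Crop (5.33x): the top-view disc centre is at about (171.2,207.7) px and the side-view one at (242.7,309.6) px. The rib is visible in both and sits off centre.

```bash
cat > h.py <<'E'
from station import manip
import cv2,numpy as np
def ray(n,u,v,z):
    c=manip.camera_model(n);T=np.array(c["cam_to_world"]);d=T[:3,:3]@np.linalg.inv(c["mtx"])@[u,v,1]
    return T[:3,3]+d*(z-T[2,3])/d[2]
def proj(n,P):
    c=manip.camera_model(n);T=np.linalg.inv(c["cam_to_world"]);p=(T[:3,:3]@np.atleast_2d(P).T).T+T[:3,3]
    q=p@np.array(c["mtx"]).T; return q[:,:2]/q[:,2:]
def ring(c,r,z):
    a=np.linspace(0,2*np.pi,60);return np.c_[c[0]+r*np.cos(a),c[1]+r*np.sin(a),0*a+z]
E
python3 - <<'E'
from h import *
A=ray("top",171.2,207.7,.137);B=ray("side",242.7,309.6,.137);print(A,B)
r=lambda u,v:ray("top",145+u*.1875,180+v*.1875,.138)
s=lambda u,v:ray("side",208+(u-400)*.1875,285+v*.1875,.138)
for p,q in((r(127,93),r(140,181)),(s(522,102),s(615,137))):
    d=p-q;print("rib",p,q,np.linalg.norm(d),np.degrees(np.arctan2(d[1],d[0])))
c=(A+B)/2
o=cv2.imread("pics/crop1.png")
for n,x,u0,v0 in(("top",0,145,180),("side",400,208,285)):
  for z in(.137,.103):
    p=(proj(n,ring(c,.022,z))-[u0,v0]+.5)*16/3+[x,0]
    cv2.polylines(o,[p.astype(np.int32)],True,(0,255,255),1)
cv2.imwrite("pics/ov1.png",o)
E
```

```text
[0.50407091 0.25904127 0.137     ] [0.50223751 0.26119554 0.137     ]
rib [0.52317665 0.26431112 0.138     ] [0.49228943 0.25794409 0.138     ] 0.03153663742715327 11.647685245839282
rib [0.52261124 0.26505977 0.138     ] [0.49367452 0.25795951 0.138     ] 0.02979509902413714 13.786415924602315
```

View pics/ov1.png

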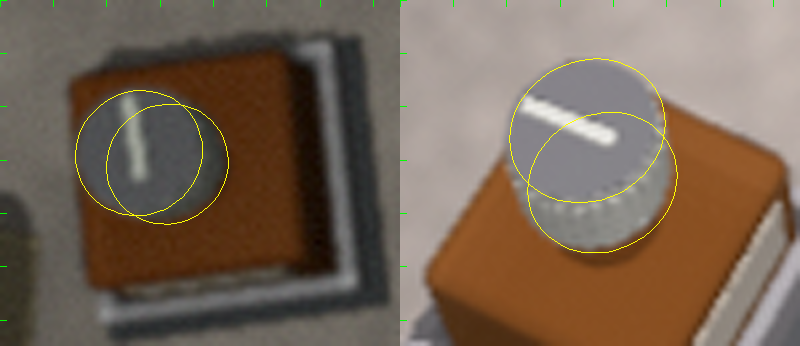

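The cap axis is at about (0.5045, 0.2603), after a small correction because the overlay sat about 1 px low in x. The two views agree within 3 mm. If I keep the present yaw (0.37), joint 6 goes to about 1.7 and then about 0.6 after the turn, which is in range. I'll move over the cap at the present height.

Call:
drive_tool(
  increments=[
    [0,4,-3,0,0,0,0],
    [0,8,-6,0,0,0,0],
    [0,12,-9,0,0,0,0],
    [0,16,-12,0,0,0,0],
    [0,20,-15,0,0,0,0],
    [0,24,-18,0,0,0,0],
    [0,28,-21,0,0,0,0],
    [0,32,-24,0,0,0,0],
    [0,36,-27.5,0,0,0,0],
    [0,39,-31,0,0,0,0],
    [0,41.2,-35.5,0,0,0,0],
    [0,43.4,-40,0,0,0,0],
    [0,45.6,-44.5,0,0,0,0],
    [0,47.8,-49,0,0,0,0],
    [0,50,-54,0,0,0,0],
    [0,52,-58,0,0,0,0],
    [0,54,-62,0,0,0,0],
    [0,55.5,-66,0,0,0,0],
    [0,56.4,-68.5,0,0,0,0],
    [0,56.4,-68.5,0,0,0,0],
  ],
  force=45,
)

```text
t: 2.1
tcp_pos: [0.5038, 0.2626, 0.2308]
tool_rot: [0.983, 0.186, -0.0, -0.0]
force: [0.3, -0.5, -0.2]
finger_gap: 0.999
```

Call:
drive_tool(
  increments=[
    [0,0,0.2,2,0,0,0],
    [0,0,0.2,5,0,0,0],
    [0,0,0.2,8,0,0,0],
    [0,0,0.2,10,0,0,0],
    [0,0,0.2,11.5,0,0,0],
    [0,0,0.2,12.5,0,0,0],
    [0,0,0.2,12.9,0,0,0],
    [0,0,0.2,12.9,0,0,0],
  ],
)

```text
t: 2.9
tcp_pos: [0.5052, 0.257, 0.1021]
tool_rot: [0.983, 0.183, -0.0, 0.0]
force: [0.0, -1.1, 0.8]
finger_gap: 1.001
```

```bash
python3 - <<'E'
from h import *
s=manip.sense();print(s["tcp_pos"],s["force"],np.round(s["q"],3))
a=manip.snapshot("top")[150:260,110:250,::-1];b=manip.snapshot("side")[230:370,165:305,::-1]
o=np.hstack([cv2.resize(a,(509,400)),cv2.resize(b,(400,400))]);cv2.imwrite("pics/pre.png",cv2.resize(o,(800,352)))
E
```

```text
[0.50516514 0.25695976 0.1020834 ] [ 0.03943242 -1.07221793  0.75950616] [ 0.274  0.631  1.689 -0.     0.823  1.476]
```

View pics/pre.png

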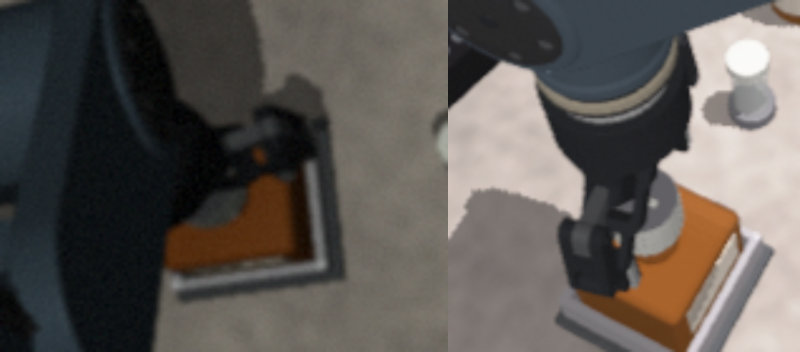

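The fingers look tight around the cap in this picture, with one finger at about (600,240) in the right half. I'll project the expected finger positions to check that the cap lies between them.

```bash
python3 - <<'E'
from h import *
s=manip.sense();t=s["tcp_pos"];print(t,s["qd"].round(3) if hasattr(s["qd"],"round") else s["qd"])
y=np.array([.36,-.933,0]);x=np.array([.933,.36,0])
o=manip.snapshot("side")[:,:,::-1].copy()
for k in(.0425,.057,-.0425,-.057):
  P=[t+k*y+w*x+np.array([0,0,z]) for w,z in((-.011,.012),(.011,.012),(.011,.035),(-.011,.035))]
  cv2.polylines(o,[np.round(proj("side",P)).astype(np.int32)],True,(0,255,0) if k>0 else (0,0,255),1)
for z in(.137,.103): cv2.polylines(o,[proj("side",ring((.5045,.2603),.022,z)).astype(np.int32)],True,(0,255,255),1)
cv2.imwrite("pics/pre2.png",cv2.resize(o[240:360,160:320],(800,600),interpolation=cv2.INTER_CUBIC))
E
```

```text
[0.50575213 0.25737815 0.10296833] [ 0.003 -0.007 -0.005  0.002  0.002  0.001]
```

View pics/pre2.png

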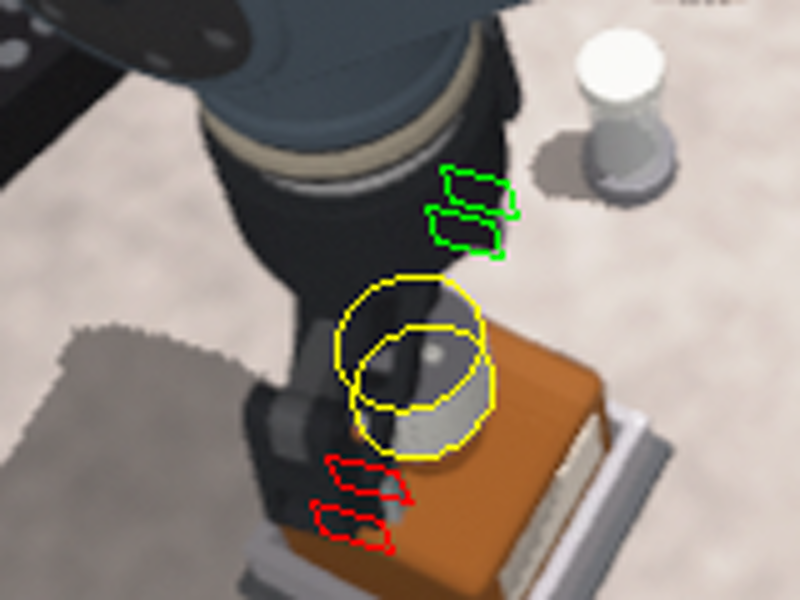

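```bash
python3 - <<'E'
from h import *
t=manip.sense()["tcp_pos"]
x=np.array([.933,.36,0]);y=np.array([.36,-.933,0])
for h in(.0,.06,.12,.18,.22):
  print(h,((proj("side",[t+[0,0,h],t+[0,0,h]+.04*x,t+[0,0,h]-.04*x,t+[0,0,h]-.06*y])-[160,240])*5).round().tolist())
E
```

```text
0.0 [[427.0, 381.0], [308.0, 353.0], [547.0, 410.0], [357.0, 565.0]]
0.06 [[401.0, 292.0], [275.0, 263.0], [530.0, 322.0], [325.0, 484.0]]
0.12 [[372.0, 189.0], [236.0, 159.0], [511.0, 220.0], [287.0, 390.0]]
0.18 [[338.0, 69.0], [191.0, 37.0], [488.0, 101.0], [243.0, 278.0]]
0.22 [[312.0, -24.0], [156.0, -56.0], [470.0, 9.0], [208.0, 192.0]]
```

The projected tool axis (338,69) matches the wrist ring's centre, so the gripper is centred around the cap to within a few mm. I'll correct 3 mm along the jaw axis and close.

Call:
drive_tool(
  increments=[
    [0,0,-0.3,0,0,0,0],
    [0,0,-0.3,0,0,0,0],
    [60,0,-0.3,0,0,0,0],
    [90,0,-0.3,0,0,0,0],
    [110,0,-0.3,0,0,0,0],
    [150,0,-0.3,0,0,0,0],
    [200,0,-0.3,0,0,0,0],
    [255,0,-0.3,0,0,0,0],
    [255,0,-0.3,0,0,0,0],
    [255,0,-0.3,0,0,0,0],
  ],
  force=45,
)

```text
t: 4.05
tcp_pos: [0.5041, 0.2603, 0.1025]
tool_rot: [0.983, 0.183, 0.0, -0.0]
force: [-0.7, -0.6, 4.0]
finger_gap: 0.502
```

The gap of 0.50 (about 43 mm) is right for the 44 mm cap, and the side force is small. Now I'll press.

Call:
drive_tool(
  increments=[
    [255,0,0,0.2,0,0,0],
    [255,0,0,0.4,0,0,0],
    [255,0,0,0.6,0,0,0],
    [255,0,0,0.75,0,0,0],
    [255,0,0,0.75,0,0,0],
    [255,0,0,0.75,0,0,0],
  ],
)

```text
t: 4.65
tcp_pos: [0.5041, 0.2603, 0.0954]
tool_rot: [0.983, 0.183, 0.0, -0.0]
force: [-2.1, -0.0, 8.2]
finger_gap: 0.506
```

Call:
drive_tool(
  increments=[
    [255,0,0,0.1,0,0,0],
    [255,0,0,0.1,0,0,0],
    [255,0,0,0.1,0,0,0],
  ],
)

```text
t: 4.95
tcp_pos: [0.5041, 0.2603, 0.0946]
tool_rot: [0.983, 0.183, 0.0, -0.0]
force: [-2.4, -0.1, 9.4]
finger_gap: 0.504
```

The force rises with spring stiffness to 9.4 N, so the cap is pressed about 7 mm. Now I'll turn it anticlockwise by 63° (negative about the downward tool z).

Call:
drive_tool(
  increments=[
    [255,0,0,0,0,0,-0.05],
    [255,0,0,0,0,0,-0.15],
    [255,0,0,0,0,0,-0.25],
    [255,0,0,0,0,0,-0.35],
    [255,0,0,0,0,0,-0.45],
    [255,0,0,0,0,0,-0.55],
    [255,0,0,0,0,0,-0.65],
    [255,0,0,0,0,0,-0.75],
    [255,0,0,0,0,0,-0.85],
    [255,0,0,0,0,0,-0.95],
    [255,0,0,0,0,0,-1.05],
    [255,0,0,0,0,0,-1.1],
    [255,0,0,0,0,0,-1.1],
    [255,0,0,0,0,0,-1.1],
  ],
)

```text
t: 6.35
tcp_pos: [0.5054, 0.2593, 0.0948]
tool_rot: [0.742, 0.67, 0.001, 0.001]
force: [0.0, -3.3, 8.6]
finger_gap: 0.503
```

```bash
python3 - <<'E'
from station import manip
s=manip.sense();print(s["ft_torque"],s["force"],s["q"])
E
```

```text
[-0.5793498   0.09191914  0.01913011] [ 0.03651946 -3.34109535  8.6101729 ] [ 0.27845578  0.64294815  1.69141192 -0.00268407  0.80500657  0.38151773]
```

The tool turned 63° with negligible torque. Next: open, then retreat upward and away so the cameras can see the cap.

Call:
drive_tool(
  increments=[
    [150,0,0,0,0,0,0],
    [80,0,0,0,0,0,0],
    [0,0,0,0,0,0,0],
    [0,0,0,0,0,0,0],
    [0,0,0,0,0,0,0],
    [0,0,0,0,0,0,0],
    [0,0,0,-1,0,0,0],
    [0,0,0,-3,0,0,0],
    [0,0,0,-7,0,0,0],
    [0,0,0,-11,0,0,0],
    [0,0,0,-14,0,0,0],
    [0,-4,0,-14,0,0,0],
    [0,-8,0,-14,0,0,0],
    [0,-12,0,-14,0,0,0],
    [0,-16,0,-14,0,0,0],
    [0,-20,0,-14,0,0,0],
    [0,-24,0,-14,0,0,0],
    [0,-24,0,-14,0,0,0],
    [0,-24,0,-14,0,0,0],
  ],
)

```text
t: 8.25
tcp_pos: [0.4797, 0.0208, 0.2344]
tool_rot: [0.743, 0.669, 0.0, 0.0]
force: [-0.2, -0.2, 0.3]
finger_gap: 0.999
```

```bash
python3 - <<'E'
from h import *
a=manip.snapshot("top")[180:245,145:220,::-1];b=manip.snapshot("side")[:,:,::-1]
cv2.imwrite("pics/side_end.png",b);b=b[285:350,208:283]
f=lambda i:cv2.resize(i,(400,346),interpolation=cv2.INTER_CUBIC)
o=np.hstack([f(a),f(b)])
c=(.5045,.2603)
for n,x,u0,v0 in(("top",0,145,180),("side",400,208,285)):
    p=(proj(n,ring(c,.022,.137))-[u0,v0]+.5)*16/3+[x,0]
    cv2.polylines(o,[p.astype(np.int32)],True,(0,255,255),1)
cv2.imwrite("pics/end.png",o);s=manip.sense();print(s["t"],s["force"])
E
```

```text
8.35 [-0.4641589  -0.03531655  0.24743982]
```

View pics/end.png

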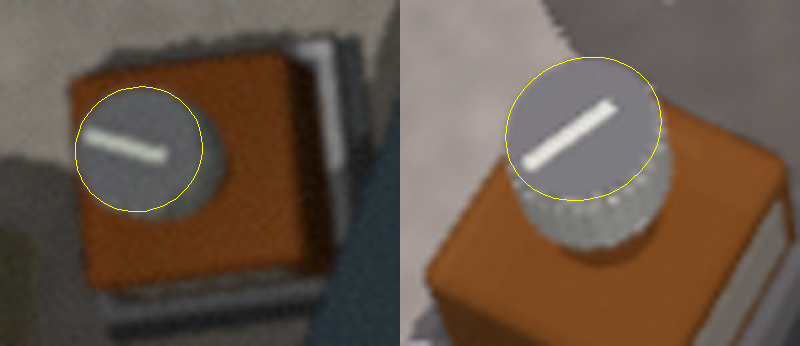

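The end picture shows the disc back on its rest-height ring at z = 0.137 in both views. The rib now runs (88,132)–(165,157) in the top view, about 73–75° against about 12.5° before, so it turned about 62°. The arm is clear, so I'm handing in.

```bash
python3 - <<'E'
from h import *
r=lambda u,v:ray("top",145+u*.1875,180+v*.1875,.138)
d=r(88,132)-r(165,157);print(np.degrees(np.arctan2(d[1],d[0])))
manip.sign_off();print(manip.sense()["t"])
E
```

```text
72.98970579276035
the job is handed in; nothing more can be done
the job is handed in; nothing more can be done
```

I unlocked the square bottle's cap and handed the job in at about 8.4 s; the hand-in reports no verdict. I gripped the cap at 45 N, pressed it about 7–8 mm, turned it 63° anticlockwise in one grasp, then let go and moved clear.

- **Turn:** the rib on the cap went from about 12.5° to 73° in the pictures. That is about 1.06 rad, past the 0.65 needed.
- **Spring-back:** the cap top lies back on its resting outline in both views, to within about a pixel (roughly 2 mm).
- **Press depth:** I judged this from the gripper's travel and the force (9.4 N), not from a direct reading. The force before pressing already read 4.0 N, so the two do not quite agree on depth.
- **Contact:** the force on the tool was about 0.5 N after retreating, with the gripper open and well away from the bottle.
- **Round cap:** I never touched it, and I did not picture it again at the end.

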